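Crack the stuck dry box

ROBOT

A 7-joint arm with a two-finger parallel gripper is mounted at the origin on the work surface. World frame = base frame: x ahead of the robot, y to its left, z up, the work surface at z = 0. Lengths are in m, angles in degrees, forces in N, time in s.
With the tool pointing down it reaches from about 0.4 to 0.85 m from the base axis. Payload 4.5 kg.
Tool frame: the origin (TCP) lies between the finger pads; the fingertips stand 11 mm ahead of it and the grasp point (between the pads) lies 8 mm behind it; z points along the fingers, y is the line along which they close (so a half turn about z gives the same grasp; the last joint's range is limited). The gripper opens to 88 mm and grips with 3 to 60 N. Pads are 18 mm wide; open, the fingers measure 123 mm over their backs; the gripper's body (75 mm by 187 mm) begins 45 mm behind the grasp point.
Start: joints at [66.452, 39.483, -11.15, 89.685, 9.013, 51.709, -12.324], TCP at [0.269, -0.564, 0.25] pointing down, gripper open.
Joint ranges: [-172.22, 172.22], [-26.19, 119.32], [-84.43, 86.54], [7.71, 146.69], [-57.33, 237.33], [2.42, 119.75], [-152.13, 152.13]. Speed limits (degrees/s): [147.25, 147.25, 180, 180, 180, 180, 180].

INTERFACE

Orientations are given as a 3x3 rotation matrix whose columns are the frame's x, y, z axes.
In Python, from rig import env, viewer, job gives the robot as it stands.
- The arm moves only by the shell command python3 -m inch 'ROWS'. ROWS is a JSON object of lists of equal length, an entry for each row: "xyz": the shift along the world's x, y, z in units of 40 mm (1.0 is 40 mm), a list of three; "turn": the turn about the world's z in degrees; "hand": the opening, from 0 (shut) to 1 (fully open). A call has 1 to 10 rows; each row is the pose to reach, as a shift and turn from the pose commanded when the call began; what a row does not reach only later rows make up. A row lasts 1/12 s, in which the tool goes at most 41.7 mm and 7.16 degrees, less where a joint would pass 70% of its speed; a pose out of reach is approached as far as the arm can. A call with a gripper value outside its range is refused whole. The fingers move at their own pace and stop on an object; the grip force is fixed at half the most. Time passes only in rows, so rows that repeat a pose let the fingers close. It gives the time, the measured TCP pose, the force, the opening and the grip force at its end, in the units of the state.
- env.state(): the state, without advancing time (a new reading comes with each control period).
- viewer.grab_frame(name): name is "side" or "top"; returns (picture, depth): 420x560x3 uint8, blue, green, red; 420x560 float32, m along the optical axis (not along the pixel's ray), 0 where there is no reading.
- viewer.calibration(name): a dict with "vertical_fov" (degrees; the focal length in pixels is half the picture's height over the tangent of half this angle, whatever the lens; pixels are square), "cx", "cy" (the principal point, pixels), "R" (3x3) and "t" (3): a world point X has camera coordinates R X + t. Camera axes: x right, y down, z forward; pixel columns grow to the right and rows downward; lengths in m; the calibration is good to about 2 mm. A picture is of the moment at which its call begins. calibration takes no time and is no camera call.
- job.job_done(): hands the job in; it is judged then, once.
The state is a dict: "t": time; "joints": joint angles; "dq": joint speeds; "joint_torque": joint torques, N m; "ee_pos": TCP position; "tool_rot": TCP orientation; "wrist_force": force on the tool from outside, world axes, zero at the start; "torque": the same for the moment, N m; "gripper_width": finger opening in m; "finger_force": force on a finger pad.
Only numpy, scipy, OpenCV 4.12 (cv2) and the standard library are available. Lean on these libraries where they do the work, as an engineer would, in place of code of your own. Each camera call takes 0.05 s, during which the arm holds its last target. There are 200 camera calls.

TASK

The latches of the orange dry box are undone but its rubber seal has stuck: lift the lantern off the lid by its bail and stand it upright on the desk at whichever end of the box has room, leaving the speaker, tumbler and white carton alone. Then pull the lid up by its black handle until the seal lets go, without letting it fly open. Finish still gripping the handle and holding the lid ajar and steady, with a gap of about 6 cm under its front edge, so that I can slip the microphone out without letting the damp in.

Things in the scene. Friction and masses are not known exactly. Their poses are not given: they have to be found in the camera images.
- box: Orange dry box with lid, 220 mm deep (its x) x 340 mm long (its y) x 130 mm high shut; heavy, does not shift. Origin: centre of its underside, on the desk. Its -x side is the front (latches, hanging open). The lid hinges on a line along y at x = 108, z = 92 mm; its flat top is at z = 130 mm. Clutter on the desk may leave room at one end only.
- lid (a joint): Lid angle, rad: 0 shut, grows as the front edge rises; gap under the front edge = 218 mm x sin(angle), so 6 cm is 0.28. The stuck seal resists a pull at the handle with a peak of 12 to 23 N (lid weight included) in the first 3 to 6 mm of its rise, fades, and has let go fully at 0.09 rad (16 mm); then only the lid's weight, 3 to 5 N there, pulls down. Let go, it drops onto the seal.
- lid_handle (a point): Black fixed pull bolted on the lid near its front edge: a round bar (lid_c0 in the rules) 14 mm thick, 110 mm long, along the box's y, on a post at each end. This point: middle of the bar, 40 mm above the lid's top; lid shut, at x = -75, y = 0, z = 170 mm in the box's frame, 183 mm before and 78 mm above the hinge line, about which it swings and tilts with the lid.
- lantern: Battery lantern, dark green base and cap with a pale light body, 76 mm in diameter, 158 mm high over its bail, about 0.4 kg. Origin: centre of its underside; z up its axis. At the start it stands on the lid, behind the handle.
- lantern_center (a point): Middle of the lantern, on its axis, 79 mm above its underside.
- lantern_bail (a point): Middle of the lantern's fixed steel bail, on the axis, 153 mm above its underside: here it is a level round bar 10 mm thick, straight for 40 mm along the lantern's own y, with 41 mm clear below it down to the cap.
- speaker_center (a point): Middle of the loose black loudspeaker, 85 x 110 mm and 110 mm high (x, y, z), 55 mm above the desk. Bystander.
- tumbler_center (a point): Middle of the loose steel tumbler with black lid, 79 mm in diameter and 154 mm high, 75 mm above the desk. Bystander.
- carton_center (a point): Middle of the loose white carton, 80 x 120 mm and 60 mm high (x, y, z), 30 mm above the desk. Bystander.
There are look-alikes about, which are no part of the job. What is shaped like the lantern but red is not meant.

How it is judged (in metres and radians):
On the way, in this order (a step that is already met when the one before it is completed fails the run):
1. the lantern stands upright and released on the desk at one end of the box, the lid still shut (height (world z) of lantern below 0.006 m and angle between lantern's own z axis and vertical below 0.1 rad and linear speed of lantern below 0.03 m/s and contact force between the fingers and lantern below 0.1 N and value of joint lid below 0.03 rad and x of lantern in the frame of box between -0.17 and 0.17 m and (y of lantern in the frame of box between 0.2 and 0.45 m or y of lantern in the frame of box between -0.45 and -0.2 m)), for 0.2 s.
2. the lid is pulled free of its seal by the handle (value of joint lid above 0.12 rad and contact force between the fingers and lid_c0 above 1 N), for 0.1 s.
At the end, for the whole second after the job is handed in: Lid held still by the fingers on its handle at 0.19-0.375 rad (gap 4-8 cm); lantern upright and at rest on the desk beyond one end of the box (200-450 mm along, within 170 mm across, from its middle), touching neither box nor fingers; bystanders within 30 mm of their starts (value of joint lid between 0.19 and 0.375 rad and velocity of joint lid between -0.05 and 0.05 rad/s and contact force between the fingers and lid_c0 above 1 N and height (world z) of lantern below 0.006 m and angle between lantern's own z axis and vertical below 0.1 rad and linear speed of lantern below 0.03 m/s and x of lantern in the frame of box between -0.17 and 0.17 m and (y of lantern in the frame of box between 0.2 and 0.45 m or y of lantern in the frame of box between -0.45 and -0.2 m) and contact force between lantern and box below 0.1 N and contact force between lantern and the fingers below 0.1 N and distance of each of speaker_center, tumbler_center, carton_center from where it was at the start of the episode below 0.03 m); the arm keeps its last pose, push and grip.
It fails at once if the lid is raised while the lantern is still on it (value of joint lid above 0.06 rad and height (world z) of lantern above 0.05 m).
It fails at once if the lid flies open, past 0.6 rad (value of joint lid above 0.6 rad).
It fails at once if the lantern is dropped or knocked (faster than 0.5 m/s while not held) (contact force between the fingers and lantern below 0.05 N and linear speed of lantern above 0.5 m/s).
It fails at once if the lantern is tipped over (angle between lantern's own z axis and vertical above 0.6 rad).
It fails at once if a bystander is pushed away or knocked over (distance of any of speaker_center, tumbler_center, carton_center from where it was at the start of the episode above 0.03 m).
It also fails if it takes over 51 s, if anything falls off the work surface, if the arm or the gripper's body presses on something with over 40 N, if the wrist force passes 120 N, or if a joint passes its speed limit or range.

## Working session

There is one attempt and no reset: what is moved stays moved. The work goes in short steps, Python scripts to look and compute and a shell command to move; the robot and the scene stay as the last step left them, time stands still between calls to the robot, and variables do not carry over. Pictures are saved under pics/ and viewed, at most 10 in all, crops included, and the job is handed in when it is done.

```bash
ls; mkdir -p pics
cat > h.py <<'E'
import numpy as np,cv2
from rig import env,viewer,job
def cloud(n):
    im,d=viewer.grab_frame(n);c=viewer.calibration(n)
    f=im.shape[0]/2/np.tan(np.radians(c["vertical_fov"])/2)
    v,u=np.mgrid[:im.shape[0],:im.shape[1]]
    P=np.stack([(u-c["cx"])/f*d,(v-c["cy"])/f*d,d],-1)
    W=(P-np.array(c["t"]))@np.array(c["R"])
    W[d<=0]=np.nan
    return im,d,W
E
python3 - <<'E'
from h import *
for n in("top","side"):
    im,d,W=cloud(n); cv2.imwrite(f"pics/{n}0.png",im); np.savez(f"{n}0.npz",im=im,W=W)
    print(n,viewer.calibration(n))
s=env.state();print(s)
E
```

```text
pics
top {'vertical_fov': 42.52643632416569, 'cx': 277.03629241640385, 'cy': 211.03375887698678, 'R': array([[-9.09129746e-04, -9.99740037e-01, -2.27822516e-02],
       [-9.84132853e-01,  4.93674993e-03, -1.77364475e-01],
       [ 1.77430837e-01,  2.22595150e-02, -9.83881503e-01]]), 't': array([0.02355849, 0.66567695, 1.49762697])}
side {'vertical_fov': 55.51101722039454, 'cx': 280.803622178365, 'cy': 212.0558704270476, 'R': array([[-0.94795986, -0.31789073, -0.01782089],
       [-0.22734847,  0.71502138, -0.66110295],
       [ 0.22290082, -0.6226475 , -0.75008354]]), 't': array([0.61350946, 0.268072  , 1.1710746 ])}
{'t': 0.1, 'joints': array([ 66.45191683,  39.52881334, -11.14652321,  89.7373277 ,
         9.01370897,  51.70911649, -12.32477468]), 'dq': array([-0.01083188, -0.03489899,  0.0191193 , -0.1370425 , -0.0818532 ,
        0.03754834, -0.07430771]), 'joint_torque': array([-3.56127639e-03, -5.28497100e+01, -1.27190787e+00, -1.53836918e+01,
       -5.26209560e-02,  1.95237924e-03,  1.12148396e-05]), 'ee_pos': array([ 0.26865841, -0.56371892,  0.24899344]), 'tool_rot': array([[ 9.02659534e-01,  4.30354646e-01, -8.03114277e-04],
       [ 4.30355379e-01, -9.02658432e-01,  1.41520002e-03],
       [-1.15899972e-04, -1.62306834e-03, -9.99998676e-01]]), 'wrist_force': array([ 0.40234104,  0.15427107, -0.24714599]), 'torque': array([ 0.019807  , -0.01874258,  0.00364734]), 'finger_force': 0.0, 'gripper_width': 0.08831461357591824}
```

View pics/top0.png

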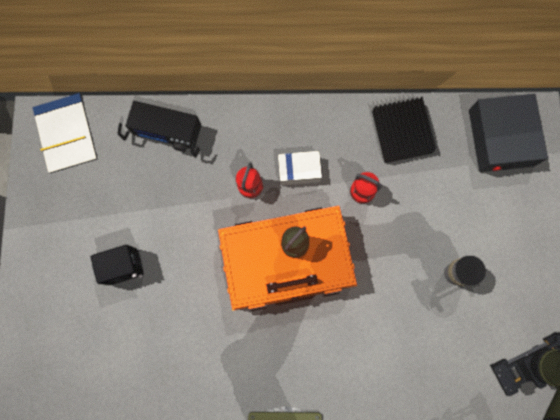

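View pics/side0.png

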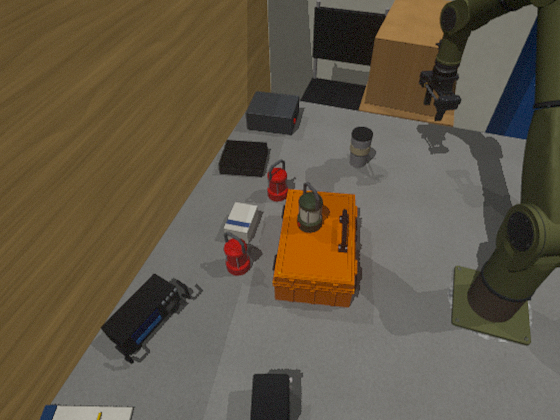

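The top view shows the box at (288,258) with its handle at (292,284), and the green lantern on the lid at (294,241). The look-alikes are red, at (249,181) and (365,187), so the green one is meant. The tumbler is at (466,271), the speaker at (117,265) and the carton at (300,166). I'll measure these and confirm the lantern in a crop.

Run:
```python
from h import *
z=np.load("top0.npz");im,W=z["im"],z["W"]
hsv=cv2.cvtColor(im,cv2.COLOR_BGR2HSV)
m=(hsv[...,0]<15)&(hsv[...,0]>5)&(hsv[...,1]>180)&(abs(W[...,2]-.13)<.006)
r=cv2.minAreaRect(W[m][:,:2].astype(np.float32));print("lid",r,m.sum(),np.median(W[m][:,2]))
print("corners",cv2.boxPoints(r))
def reg(n,u0,u1,v0,v1,lo,hi,show=True):
    w=W[v0:v1,u0:u1].reshape(-1,3);w=w[(w[:,2]>lo)&(w[:,2]<hi)]
    print(n,len(w),w.min(0).round(3),w.max(0).round(3),w.mean(0).round(3));return w
b=reg("bail",270,325,215,262,.255,.31); 
q=np.linalg.svd(b[:,:2]-b[:,:2].mean(0),full_matrices=False)[2][0];print("bail dir",np.degrees(np.arctan2(q[1],q[0])))
reg("cap",270,325,215,262,.2,.25)
h=reg("handle",260,325,270,300,.158,.19)
q=np.linalg.svd(h[:,:2]-h[:,:2].mean(0),full_matrices=False)[2][0];print("handle dir",np.degrees(np.arctan2(q[1],q[0])))
reg("tumbler",435,495,245,300,.03,.2);reg("speaker",85,150,240,290,.03,.2);reg("carton",270,330,140,195,.03,.1)
reg("redL",230,268,150,205,.03,.3);reg("redR",345,385,165,210,.03,.3)
cv2.imwrite("pics/crop.png",cv2.resize(im[150:320,200:400],None,fx=3.5,fy=3.5,interpolation=3))
```

```text
lid ((0.5253863334655762, -0.00572359561920166), (0.22502470016479492, 0.3456730842590332), 10.907983779907227) 8150 0.12933636674452992
corners [[ 0.38220054  0.14269923]
 [ 0.44761306 -0.19672836]
 [ 0.6685721  -0.15414642]
 [ 0.6031596   0.18528117]]
bail 123 [ 0.531 -0.055  0.256] [ 0.587 -0.003  0.293] [ 0.559 -0.028  0.282]
bail dir 137.57292900772183
cap 494 [ 0.526 -0.063  0.205] [0.594 0.005 0.248] [ 0.558 -0.029  0.237]
handle 251 [ 0.439 -0.08   0.164] [0.47  0.04  0.185] [ 0.454 -0.02   0.174]
handle dir -78.91888590936682
tumbler 939 [ 0.449 -0.534  0.031] [ 0.526 -0.454  0.16 ] [ 0.487 -0.486  0.135]
speaker 1559 [0.455 0.412 0.03 ] [0.565 0.537 0.118] [0.508 0.467 0.1  ]
carton 1170 [ 0.755 -0.107  0.03 ] [0.844 0.016 0.074] [ 0.797 -0.045  0.058]
redL 618 [0.715 0.067 0.03 ] [0.789 0.138 0.165] [0.746 0.101 0.1  ]
redR 637 [ 0.698 -0.268  0.03 ] [ 0.769 -0.198  0.164] [ 0.727 -0.229  0.101]
```

View pics/crop.png

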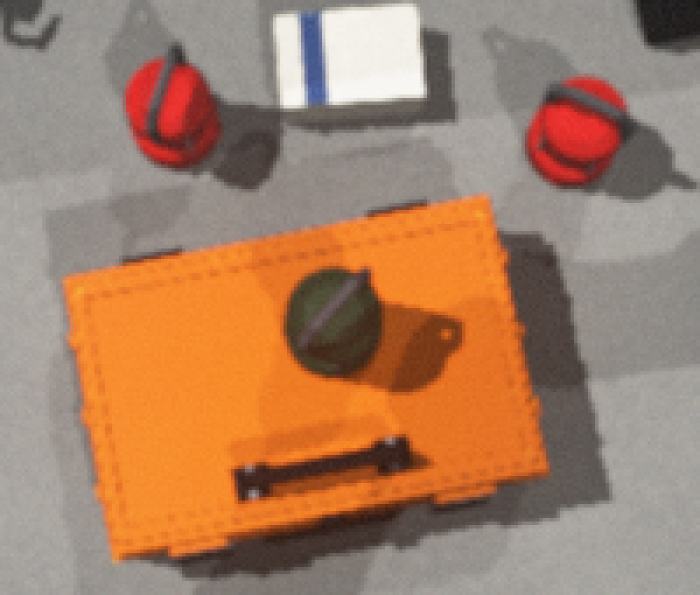

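The crop shows a green lantern on the lid, with its bail running from (305,340) to (370,275), about -42° in the world frame. The red look-alikes at (170,115) and (580,125) are on the desk. I'll place it at the +y end, which is clear up to the low speaker. First move: above the lantern.

```bash
python3 -m inch '{"xyz":[[0,0,0.4],[0.1,0.3,1.0],[0.4,1,1.7],[0.9,1.8,2.3],[1.4,2.7,2.4],[1.9,3.6,2.4],[2.4,4.5,2.4],[2.9,5.4,2.4],[3.4,6.3,2.4],[3.9,7.2,2.4]],"turn":[0,6,12,18,25,32,39,46,53,60],"hand":[1,1,1,1,1,1,1,1,1,1]}'
python3 -m inch '{"xyz":[[0.5,0.9,0],[1,1.8,0],[1.5,2.7,0],[2,3.6,0],[2.4,4.5,0],[2.8,5.3,0],[3.2,5.9,0],[3.35,6.17,0],[3.35,6.17,0],[3.35,6.17,0]],"turn":[7,14,21,28,35,42,48,52,52,52],"hand":[1,1,1,1,1,1,1,1,1,1]}'
python3 - <<'E'
from h import *
s=env.state();print(s["t"],s["ee_pos"],s["tool_rot"],s["joints"],s["wrist_force"])
im,d,W=cloud("top");cv2.imwrite("pics/t1.png",im)
im,d,W=cloud("side");cv2.imwrite("pics/s1.png",cv2.resize(im[120:320,200:420],None,fx=3,fy=3))
E
```

```text
t: 0.93
ee_pos: [0.4252, -0.2744, 0.3457]
tool_rot: [[0.073, 0.997, -0.0], [0.997, -0.073, -0.0], [-0.0, -0.0, -1.0]]
wrist_force: [0.4, -0.3, 0.6]
gripper_width: 0.088
finger_force: 0.0
t: 1.77
ee_pos: [0.5586, -0.0295, 0.3452]
tool_rot: [[-0.736, 0.677, -0.001], [0.677, 0.736, -0.0], [0.001, -0.001, -1.0]]
wrist_force: [-1.3, -0.3, -0.2]
gripper_width: 0.0883
finger_force: 0.0
1.7667 [ 0.5586079  -0.02947658  0.34516722] [[-7.36400065e-01  6.76545051e-01 -1.31864345e-03]
 [ 6.76545833e-01  7.36400495e-01 -2.15560972e-04]
 [ 8.25212983e-04 -1.05086185e-03 -9.99999107e-01]] [ 24.18799016  33.16190482 -44.28594651  92.61359663  24.99321999
  64.64697444  21.061576  ] [-1.29465772 -0.28063784 -0.17036044]
```

View pics/s1.png

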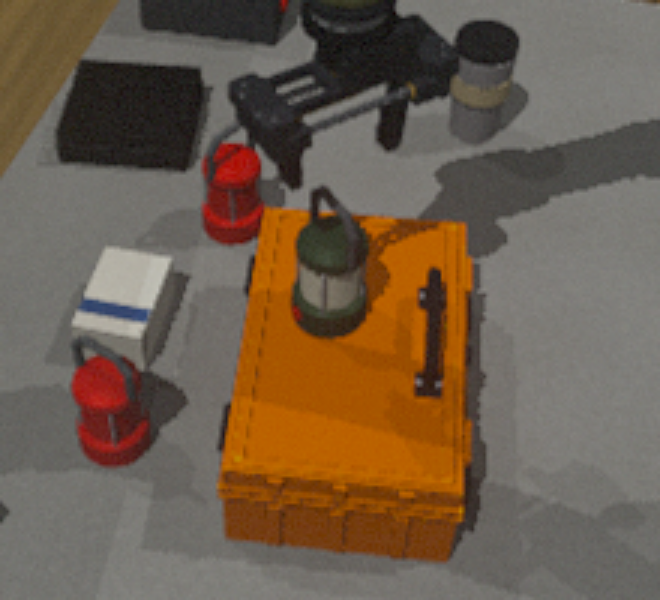

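The side view shows open fingers at (290,170) and (390,140), centred above the green lantern's bail at (325,200). I'll check the bail position with the side camera.

Run:
```python
from h import *
z=np.load("side0.npz");W=z["W"]
def reg(n,u0,u1,v0,v1,lo,hi):
    w=W[v0:v1,u0:u1].reshape(-1,3);w=w[(w[:,2]>lo)&(w[:,2]<hi)]
    print(n,len(w),w.min(0).round(3),w.max(0).round(3),np.median(w,0).round(3))
reg("bail",295,330,175,210,.278,.31);reg("bail+cap",295,330,175,235,.2,.235);reg("handle",325,355,200,260,.16,.19)
```

```text
bail 60 [ 0.541 -0.042  0.279] [ 0.585 -0.007  0.289] [ 0.561 -0.025  0.284]
bail+cap 200 [ 0.529 -0.059  0.2  ] [0.599 0.009 0.235] [ 0.56  -0.003  0.227]
handle 170 [ 0.441 -0.077  0.161] [0.475 0.045 0.179] [ 0.456 -0.011  0.174]
```

```bash
python3 -m inch '{"xyz":[[0.03,0.03,-0.4],[0.03,0.03,-0.8],[0.03,0.03,-1.2],[0.03,0.03,-1.5],[0.03,0.03,-1.75],[0.03,0.03,-1.75],[0.03,0.03,-1.75],[0.03,0.03,-1.75],[0.03,0.03,-1.75],[0.03,0.03,-1.75]],"turn":[0,0,0,0,0,0,0,0,0,0],"hand":[1,1,1,1,1,1,0,0,0,0]}'
python3 -m inch '{"xyz":[[0,0,0],[0,0,0],[0,0,0],[0,0,0],[0,0,0.05],[0,0,0.15],[0,0,0.3],[0,0,0.5],[0,0,0.5],[0,0,0.5]],"turn":[0,0,0,0,0,0,0,0,0,0],"hand":[0,0,0,0,0,0,0,0,0,0]}'
python3 - <<'E'
from h import *
im,d,W=cloud("side");cv2.imwrite("pics/s2.png",cv2.resize(im[120:320,200:420],None,fx=3,fy=3))
E
```

```text
t: 2.7
ee_pos: [0.5605, -0.0282, 0.2765]
tool_rot: [[-0.737, 0.676, 0.001], [0.676, 0.737, 0.0], [-0.001, 0.001, -1.0]]
wrist_force: [-0.3, 0.2, 0.5]
gripper_width: 0.0636
finger_force: 0.0
t: 3.53
ee_pos: [0.5613, -0.0282, 0.299]
tool_rot: [[-0.737, 0.676, 0.004], [0.676, 0.737, -0.001], [-0.004, 0.002, -1.0]]
wrist_force: [-4.1, -2.5, 21.7]
gripper_width: 0.0008
finger_force: 11.7
```

View pics/s2.png

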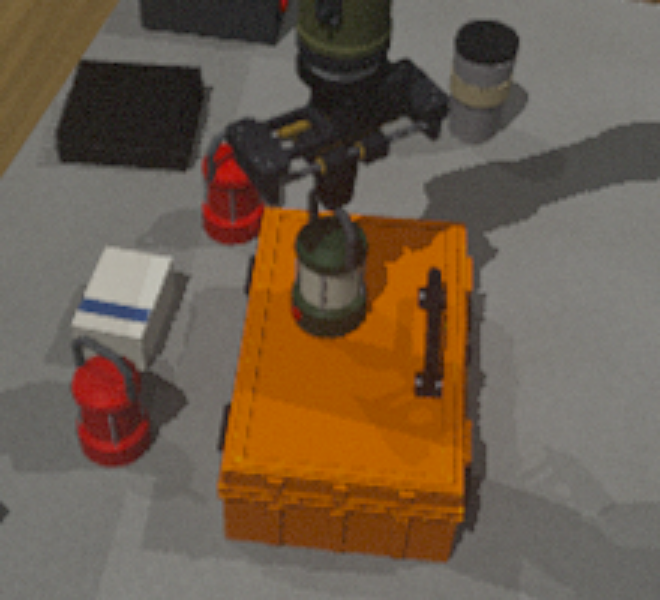

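The side view shows the fingers at (335,195) closed just above the bail. They close slowly, and I lifted before they had shut. I'll rise, open, descend and wait longer for the grip.

```bash
python3 -m inch '{"xyz":[[0,0,0.2],[0,0,0.4],[0,0,0.5],[0,0,0.5],[0,0,0.5],[0,0,0.5],[0,0,0.5],[0,0,0.5],[0,0,0.5],[0,0,0.5]],"turn":[0,0,0,0,0,0,0,0,0,0],"hand":[0,0.3,0.6,0.6,0.6,0.6,0.6,0.6,0.6,0.6]}'
python3 - <<'E'
from h import *
im,d,W=cloud("side")
w=W[205:240,290:335].reshape(-1,3);w=w[(w[:,2]>.2)&(w[:,2]<.235)];print(w.min(0).round(3),w.max(0).round(3))
E
```

```text
t: 4.42
ee_pos: [0.5601, -0.0282, 0.3155]
tool_rot: [[-0.737, 0.676, -0.0], [0.676, 0.737, 0.0], [0.0, -0.0, -1.0]]
wrist_force: [-0.1, 0.3, -0.5]
gripper_width: 0.0526
finger_force: 0.0
[ 0.53 -0.03  0.2 ] [0.59  0.01  0.235]
```

```bash
python3 -m inch '{"xyz":[[0,0,-0.3],[0,0,-0.6],[0,0,-0.9],[0,0,-1.03],[0,0,-1.03],[0,0,-1.03],[0,0,-1.03],[0,0,-1.03],[0,0,-1.03],[0,0,-1.03]],"turn":[0,0,0,0,0,0,0,0,0,0],"hand":[0.6,0.6,0.6,0.6,0.6,0,0,0,0,0]}'
python3 -m inch '{"xyz":[[0,0,0],[0,0,0],[0,0,0],[0,0,0],[0,0,0],[0,0,0]],"turn":[0,0,0,0,0,0],"hand":[0,0,0,0,0,0]}'
```

```text
t: 5.3
ee_pos: [0.5604, -0.0282, 0.275]
tool_rot: [[-0.737, 0.676, 0.001], [0.676, 0.737, 0.0], [-0.001, 0.001, -1.0]]
wrist_force: [-0.3, 0.5, 0.0]
gripper_width: 0.0216
finger_force: 0.0
t: 5.8
ee_pos: [0.5601, -0.0284, 0.2747]
tool_rot: [[-0.737, 0.676, 0.0], [0.676, 0.737, -0.0], [-0.0, -0.0, -1.0]]
wrist_force: [-1.6, -1.7, 2.2]
gripper_width: 0.008
finger_force: 29.3
```

```bash
python3 -m inch '{"xyz":[[0,0,0.1],[0,0,0.2],[0,0,0.35],[0,0,0.5],[0,0,0.65],[0,0,0.8],[0,0,0.95],[0,0,1.0],[0,0,1.0],[0,0,1.0]],"turn":[0,0,0,0,0,0,0,0,0,0],"hand":[0,0,0,0,0,0,0,0,0,0]}'
```

```text
t: 6.63
ee_pos: [0.5601, -0.0283, 0.3146]
tool_rot: [[-0.737, 0.676, 0.0], [0.676, 0.737, -0.0], [-0.0, 0.0, -1.0]]
wrist_force: [-1.2, 0.5, -3.9]
gripper_width: 0.0082
finger_force: 29.9
```

```bash
python3 -m inch '{"xyz":[[-0.03,0.1,0],[-0.1,0.3,0],[-0.2,0.6,0],[-0.3,1.0,0],[-0.4,1.4,0],[-0.52,1.8,0],[-0.65,2.2,0],[-0.77,2.6,0],[-0.9,3.0,0],[-1.0,3.4,0]],"turn":[0,0,0,0,0,0,0,0,0,0],"hand":[0,0,0,0,0,0,0,0,0,0]}'
python3 -m inch '{"xyz":[[-0.12,0.4,0],[-0.25,0.8,0],[-0.37,1.2,0],[-0.5,1.6,0],[-0.62,2.0,0],[-0.75,2.4,0],[-0.87,2.8,0],[-1.0,3.2,0],[-1.08,3.5,0],[-1.15,3.7,0]],"turn":[0,0,0,0,0,0,0,0,0,0],"hand":[0,0,0,0,0,0,0,0,0,0]}'
python3 -m inch '{"xyz":[[-0.03,0.15,0],[-0.05,0.3,0],[-0.05,0.37,0],[-0.05,0.37,0],[-0.05,0.37,0],[-0.05,0.37,0]],"turn":[0,0,0,0,0,0],"hand":[0,0,0,0,0,0]}'
python3 - <<'E'
from h import *
im,d,W=cloud("side");cv2.imwrite("pics/s3.png",cv2.resize(im,None,fx=1.4,fy=1.4))
E
```

```text
t: 7.47
ee_pos: [0.5187, 0.1101, 0.3146]
tool_rot: [[-0.739, 0.674, -0.001], [0.674, 0.739, 0.001], [0.001, -0.0, -1.0]]
wrist_force: [0.3, 0.1, -4.4]
gripper_width: 0.0081
finger_force: 29.9
t: 8.3
ee_pos: [0.4726, 0.2585, 0.3147]
tool_rot: [[-0.739, 0.673, -0.0], [0.673, 0.739, 0.002], [0.001, 0.001, -1.0]]
wrist_force: [-0.1, 0.6, -4.0]
gripper_width: 0.0081
finger_force: 30.0
t: 8.8
ee_pos: [0.4725, 0.2697, 0.3144]
tool_rot: [[-0.736, 0.677, -0.0], [0.677, 0.736, -0.001], [-0.001, -0.001, -1.0]]
wrist_force: [0.2, -0.3, -3.6]
gripper_width: 0.0086
finger_force: 29.9
```

View pics/s3.png

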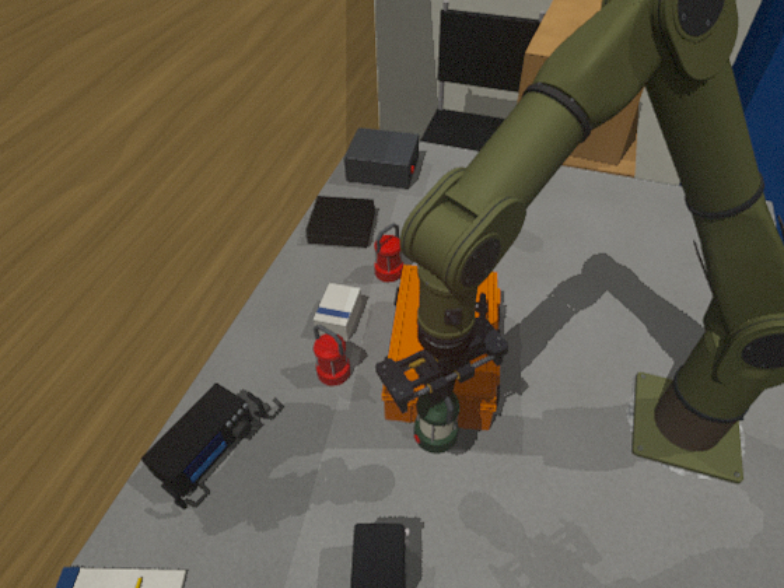

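The side view shows the lantern hanging upright at (437,425), beyond the +y end of the box and well clear of the speaker at (378,555). I'll lower it.

```bash
python3 -m inch '{"xyz":[[0,0,-0.2],[0,0,-0.6],[0,0,-1.0],[0,0,-1.5],[0,0,-2.0],[0,0,-2.5],[0,0,-3.0],[0,0,-3.4],[0,0,-3.7],[0,0,-3.8]],"turn":[0,0,0,0,0,0,0,0,0,0],"hand":[0,0,0,0,0,0,0,0,0,0]}'
python3 -m inch '{"xyz":[[0,0,-0.1],[0,0,-0.2],[0,0,-0.28],[0,0,-0.34],[0,0,-0.4],[0,0,-0.4],[0,0,-0.4]],"turn":[0,0,0,0,0,0,0],"hand":[0,0,0,0,0,0,0]}'
```

```text
t: 9.68
ee_pos: [0.4714, 0.2695, 0.1603]
tool_rot: [[-0.737, 0.676, -0.003], [0.676, 0.737, -0.002], [0.001, -0.003, -1.0]]
wrist_force: [-0.8, 0.2, -4.5]
gripper_width: 0.0081
finger_force: 29.9
t: 10.27
ee_pos: [0.4722, 0.2706, 0.1467]
tool_rot: [[-0.737, 0.676, 0.0], [0.676, 0.737, 0.0], [-0.0, 0.0, -1.0]]
wrist_force: [-0.1, -0.1, -4.3]
gripper_width: 0.0086
finger_force: 29.9
```

```bash
python3 -m inch '{"xyz":[[0,0,-0.03],[0,0,-0.06],[0,0,-0.06],[0,0,-0.06]],"turn":[0,0,0,0],"hand":[0,0,0,0]}'
```

```text
t: 10.6
ee_pos: [0.4723, 0.2709, 0.1447]
tool_rot: [[-0.737, 0.676, 0.001], [0.676, 0.737, 0.001], [-0.0, 0.001, -1.0]]
wrist_force: [-1.2, -1.2, 1.2]
gripper_width: 0.0082
finger_force: 29.5
```

Touching the desk. Open, then rise.

```bash
python3 -m inch '{"xyz":[[0,0,0],[0,0,0],[0,0,0],[0,0,0],[0,0,0],[0,0,0],[0,0,0],[0,0,0],[0,0,0],[0,0,0]],"turn":[0,0,0,0,0,0,0,0,0,0],"hand":[0.1,0.2,0.3,0.4,0.5,0.6,0.6,0.6,0.6,0.6]}'
python3 -m inch '{"xyz":[[0,0,0.3],[0,0,0.7],[0,0,1.2],[0,0,1.8],[0,0,2.4],[0,0,3.0],[0,0,3.3],[0,0,3.5],[0,0,3.5],[0,0,3.5]],"turn":[0,0,0,0,0,0,0,0,0,0],"hand":[0.6,0.6,0.6,0.6,0.6,0.6,0.6,0.6,0.6,0.6]}'
python3 - <<'E'
from h import *
im,d,W=cloud("side");cv2.imwrite("pics/s4.png",cv2.resize(im,None,fx=1.4,fy=1.4))
w=W[260:340,270:350].reshape(-1,3);w=w[(abs(w[:,0]-.472)<.06)&(abs(w[:,1]-.27)<.06)&(w[:,2]>.08)&(w[:,2]<.18)];print(len(w),w.min(0).round(3),w.max(0).round(3))
E
```

```text
t: 11.43
ee_pos: [0.4721, 0.2706, 0.1441]
tool_rot: [[-0.737, 0.676, 0.0], [0.676, 0.737, 0.0], [0.0, 0.0, -1.0]]
wrist_force: [-0.0, -0.1, 0.4]
gripper_width: 0.0531
finger_force: 0.0
t: 12.27
ee_pos: [0.472, 0.2703, 0.2838]
tool_rot: [[-0.737, 0.676, -0.0], [0.676, 0.737, -0.0], [-0.0, -0.0, -1.0]]
wrist_force: [-0.1, -1.0, -0.4]
gripper_width: 0.053
finger_force: 0.0
623 [0.441 0.238 0.081] [0.511 0.306 0.159]
```

View pics/s4.png

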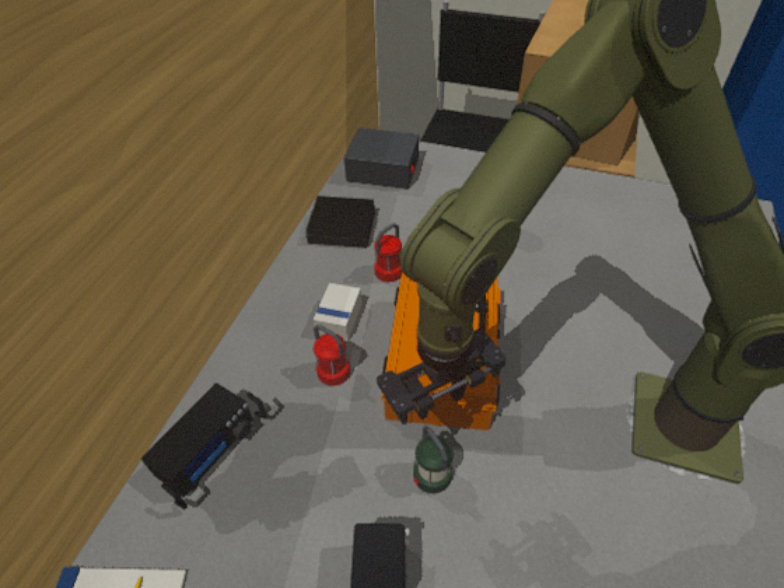

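Lantern stands upright at (433,460) on the desk. Now above the handle.

```bash
python3 -m inch '{"xyz":[[-0.05,-0.4,0],[-0.1,-1.2,0],[-0.15,-2.0,0],[-0.2,-2.8,0],[-0.25,-3.6,0],[-0.3,-4.4,0],[-0.35,-5.2,0],[-0.4,-6.0,0],[-0.44,-6.7,0],[-0.44,-7.24,0]],"turn":[-4,-8,-12,-16,-20,-24,-28,-32,-35,-36.5],"hand":[0.6,0.6,0.6,0.6,0.6,0.6,0.6,0.6,0.6,0.6]}'
python3 -m inch '{"xyz":[[0,0,0],[0,0,-0.3],[0,0,-0.7],[0,0,-1.0],[0,0,-1.0]],"turn":[0,0,0,0,0],"hand":[0.6,0.6,0.6,0.6,0.6]}'
python3 - <<'E'
from h import *
im,d,W=cloud("side");cv2.imwrite("pics/s5.png",cv2.resize(im[150:330,230:430],None,fx=3.2,fy=3.2))
im,d,W=cloud("top");cv2.imwrite("pics/t5.png",im)
E
```

```text
t: 13.15
ee_pos: [0.4531, -0.022, 0.2829]
tool_rot: [[-0.186, 0.983, -0.003], [0.983, 0.186, -0.001], [-0.001, -0.003, -1.0]]
wrist_force: [0.2, -1.3, -0.3]
gripper_width: 0.0528
finger_force: 0.0
t: 13.57
ee_pos: [0.4527, -0.0186, 0.2417]
tool_rot: [[-0.192, 0.981, -0.006], [0.981, 0.192, 0.0], [0.001, -0.005, -1.0]]
wrist_force: [-0.6, 0.8, 0.5]
gripper_width: 0.0527
finger_force: 0.0
```

View pics/s5.png

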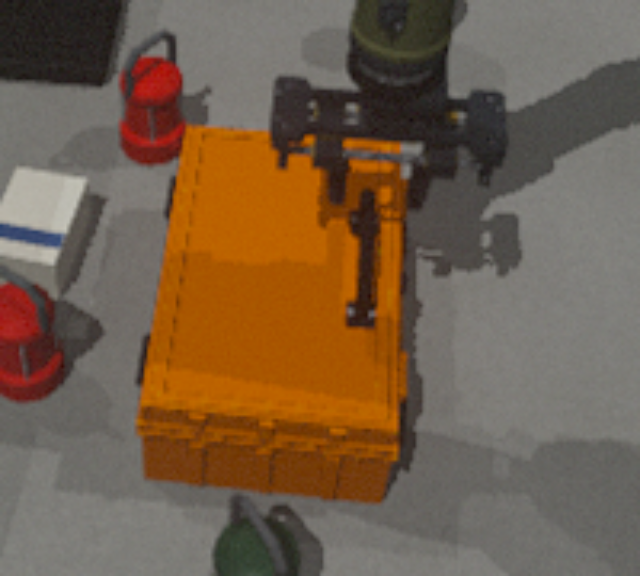

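The fingers at (335,195) and (418,195) straddle the line of the bar (365,200–310). Descend 80 mm and close.

```bash
python3 -m inch '{"xyz":[[0,0,-0.3],[0,0,-0.7],[0,0,-1.1],[0,0,-1.5],[0,0,-1.8],[0,0,-1.95],[0,0,-1.95],[0,0,-1.95],[0,0,-1.95]],"turn":[0,0,0,0,0,0,0,0,0],"hand":[0.6,0.6,0.6,0.6,0.6,0.6,0.6,0,0]}'
python3 -m inch '{"xyz":[[0,0,0],[0,0,0],[0,0,0],[0,0,0],[0,0,0],[0,0,0],[0,0,0],[0,0,0]],"turn":[0,0,0,0,0,0,0,0],"hand":[0,0,0,0,0,0,0,0]}'
```

```text
t: 14.42
ee_pos: [0.4552, -0.0188, 0.1669]
tool_rot: [[-0.191, 0.982, 0.002], [0.982, 0.191, 0.0], [-0.0, 0.002, -1.0]]
wrist_force: [1.4, -0.1, -0.7]
gripper_width: 0.0417
finger_force: 0.0
t: 15.08
ee_pos: [0.4542, -0.0192, 0.1663]
tool_rot: [[-0.191, 0.982, -0.0], [0.982, 0.191, -0.0], [-0.0, -0.001, -1.0]]
wrist_force: [-1.9, -0.1, 6.2]
gripper_width: 0.0127
finger_force: 30.0
```

Gripped, but slightly high on the bar, so regrip 5 mm lower.

```bash
python3 -m inch '{"xyz":[[0,0,0],[0,0,0],[0,0,-0.06],[0,0,-0.13],[0,0,-0.13],[0,0,-0.13],[0,0,-0.13],[0,0,-0.13],[0,0,-0.13],[0,0,-0.13]],"turn":[0,0,0,0,0,0,0,0,0,0],"hand":[0.3,0.3,0.3,0.3,0.3,0,0,0,0,0]}'
python3 -m inch '{"xyz":[[0,0,0],[0,0,0],[0,0,0]],"turn":[0,0,0],"hand":[0,0,0]}'
```

```text
t: 15.92
ee_pos: [0.4541, -0.019, 0.1609]
tool_rot: [[-0.191, 0.982, -0.001], [0.982, 0.191, -0.0], [0.0, -0.001, -1.0]]
wrist_force: [-1.2, 0.3, -1.1]
gripper_width: 0.0125
finger_force: 29.7
t: 16.17
ee_pos: [0.4541, -0.0191, 0.1609]
tool_rot: [[-0.191, 0.982, -0.001], [0.982, 0.191, -0.0], [-0.0, -0.001, -1.0]]
wrist_force: [-1.8, 0.7, -0.7]
gripper_width: 0.0127
finger_force: 29.7
```

```bash
python3 -m inch '{"xyz":[[0.01,0,0.025],[0.02,0,0.05],[0.03,0,0.075],[0.04,0.01,0.1],[0.055,0.01,0.125],[0.065,0.01,0.15],[0.075,0.015,0.175],[0.085,0.015,0.2],[0.085,0.015,0.2]],"turn":[0,0,0,0,0,0,0,0,0],"hand":[0,0,0,0,0,0,0,0,0]}'
```

```text
t: 16.92
ee_pos: [0.4578, -0.0184, 0.1692]
tool_rot: [[-0.191, 0.982, -0.0], [0.982, 0.191, -0.0], [-0.0, -0.0, -1.0]]
wrist_force: [-0.7, 0.8, -15.0]
gripper_width: 0.0126
finger_force: 30.8
```

```bash
python3 -m inch '{"xyz":[[0.015,0,0.03],[0.03,0.005,0.06],[0.045,0.01,0.09],[0.06,0.01,0.12],[0.075,0.015,0.15],[0.09,0.02,0.18],[0.11,0.02,0.22],[0.13,0.025,0.26],[0.157,0.03,0.3],[0.157,0.03,0.3]],"turn":[0,0,0,0,0,0,0,0,0,0],"hand":[0,0,0,0,0,0,0,0,0,0]}'
python3 - <<'E'
from h import *
W0=np.load("side0.npz")["W"];im,d,W=cloud("side")
m=(im[...,2]>120)&(im[...,0]<60)&(abs(W[...,0]-.44)<.02)&(abs(W[...,1]-.1)<.04)
print(m.sum(),np.median(W[m],0),np.nanmax(W[m],0))
E
```

```text
t: 17.75
ee_pos: [0.4645, -0.0171, 0.1815]
tool_rot: [[-0.191, 0.982, 0.001], [0.982, 0.191, -0.0], [-0.0, 0.001, -1.0]]
wrist_force: [-3.4, 0.2, -3.4]
gripper_width: 0.012
finger_force: 29.9
358 [0.43972758 0.10033359 0.15013327] [0.45992009 0.13978264 0.15751906]
```

The seal has let go and the lid follows the hand (front edge up about 20 mm). Carry on along the arc to about 0.27 rad.

```bash
python3 -m inch '{"xyz":[[0.04,0.01,0.07],[0.085,0.015,0.15],[0.13,0.025,0.22],[0.17,0.03,0.29],[0.215,0.04,0.36],[0.265,0.05,0.43],[0.315,0.06,0.5],[0.37,0.07,0.57],[0.425,0.083,0.64],[0.425,0.083,0.64]],"turn":[0,0,0,0,0,0,0,0,0,0],"hand":[0,0,0,0,0,0,0,0,0,0]}'
python3 -m inch '{"xyz":[[0,0,0],[0,0,0],[0,0,0],[0,0,0]],"turn":[0,0,0,0],"hand":[0,0,0,0]}'
python3 - <<'E'
from h import *
im,d,W=cloud("side");cv2.imwrite("pics/s6.png",cv2.resize(im,None,fx=1.4,fy=1.4))
bx=np.array([.982,.19]);c=np.array([.5254,-.0057])
m=(im[...,2]>110)&(im[...,0]<60)&(W[...,2]>.125)
Q=(W[m][:,:2]-c)@bx;z=W[m][:,2];k=abs(Q)<.1
p=np.polyfit(Q[k],z[k],1);print("lid angle",-np.arctan(p[0]),k.sum())
E
```

```text
t: 18.63
ee_pos: [0.4826, -0.0136, 0.2072]
tool_rot: [[-0.19, 0.982, 0.002], [0.982, 0.19, 0.001], [0.0, 0.003, -1.0]]
wrist_force: [2.1, 1.8, -7.3]
gripper_width: 0.0116
finger_force: 30.2
t: 18.97
ee_pos: [0.4821, -0.0137, 0.2066]
tool_rot: [[-0.191, 0.982, 0.002], [0.982, 0.191, 0.001], [0.0, 0.002, -1.0]]
wrist_force: [4.0, 1.7, -8.2]
gripper_width: 0.0113
finger_force: 30.3
lid angle 0.24569095079806158 4805
```

View pics/s6.png

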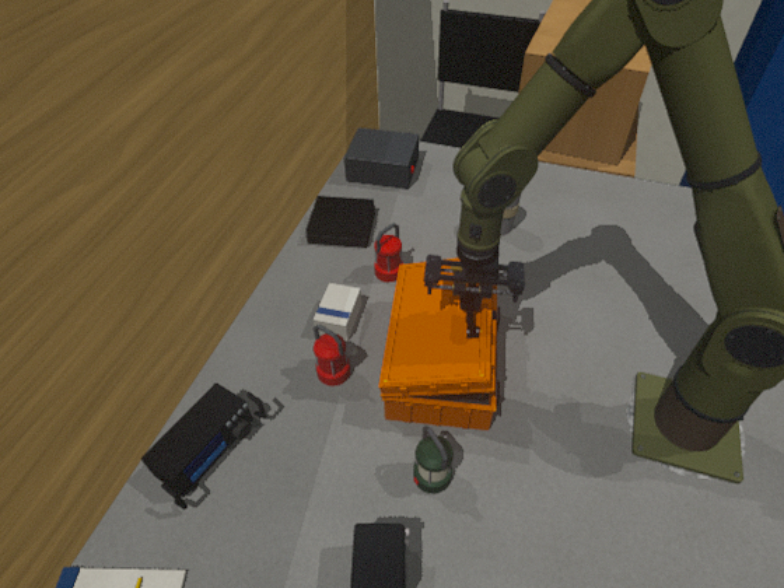

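The lid stands ajar with the gripper on the handle at (472,315), and the lantern is upright at (433,460). I'll do a short steadiness check, then hand in.

```bash
python3 -m inch '{"xyz":[[0,0,0],[0,0,0],[0,0,0],[0,0,0],[0,0,0],[0,0,0],[0,0,0],[0,0,0]],"turn":[0,0,0,0,0,0,0,0],"hand":[0,0,0,0,0,0,0,0]}'
python3 - <<'E'
from h import *
im,d,W=cloud("side")
bx=np.array([.982,.19]);c=np.array([.5254,-.0057])
m=(im[...,2]>110)&(im[...,0]<60)&(W[...,2]>.125)
Q=(W[m][:,:2]-c)@bx;z=W[m][:,2];k=abs(Q)<.1
a=-np.arctan(np.polyfit(Q[k],z[k],1)[0]);print(a,env.state()["finger_force"])
if .22<a<.34: print(job.job_done())
E
```

```text
t: 19.68
ee_pos: [0.4821, -0.0137, 0.2066]
tool_rot: [[-0.191, 0.982, 0.002], [0.982, 0.191, 0.001], [0.0, 0.002, -1.0]]
wrist_force: [4.1, 2.4, -8.8]
gripper_width: 0.0115
finger_force: 30.3
0.2446865956228851 30.330501794815063
the job is handed in; nothing more can be done
None
```

I handed the job in at about 20 s: the lantern stands upright on the desk at the box's +y end, the seal has let go, and the gripper holds the lid steady at about 0.25 rad, a gap of roughly 5.3 cm; no verdict came back.

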